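# Seat the coarse pitch leaf in the press spindle's thread

### The arm

A 6-joint arm with a two-finger parallel gripper is mounted at the origin on the work surface. World frame = base frame: x ahead of the robot, y to its left, z up, the work surface at z = 0. Lengths are in mm, angles in degrees, forces in N, time in s.
With the tool pointing down it reaches from about 300 to 850 mm from the base axis. Payload 4.2 kg.
Tool frame: the origin (TCP) lies between the finger pads; the fingertips stand 22 mm ahead of it and the grasp point (between the pads) lies 3 mm ahead of it; z points along the fingers, y is the direction in which the jaws open and shut (so a half turn about z gives the same grasp; the last joint's range is limited). The gripper opens to 91 mm and grips with 3 to 60 N. Pads are 32 mm wide; open, the fingers measure 118 mm over their backs; the gripper's body (76 mm by 178 mm) begins 60 mm behind the grasp point.
Start: joints at [-72.995, 18.312, 89.639, -0, 72.044, -1.146], TCP at [179.131, -546.4, 235.976] pointing down, gripper open.
Joint ranges: [-177.97, 177.97], [-48.28, 115.42], [12.27, 149.76], [-77.06, 257.06], [2.81, 150.46], [-146.56, 146.56]. Speed limits (degrees/s): [147.25, 147.25, 180, 180, 180, 180].

### API

Orientations are given as [roll, pitch, yaw] about the fixed x, y, z axes, in that order (R = Rz(yaw) Ry(pitch) Rx(roll)).
In Python, from workcell import telemetry, cams, env gives the robot as it stands.
- The arm moves only by the shell command python3 -m inch 'ROWS' [FORCE]. ROWS is JSON, a list of rows, each an object of numbers: "x", "y", "z": the shift along the tool's x, y, z in cm; "yaw": the turn about the tool's z in units of 5 degrees (1.0 is 5 degrees); "gripper": the gripper's target within -1 to 1 (fully open at 1, half-way at 0, shut at -1). A call has 1 to 12 rows; each row shifts and turns the commanded pose from where the row before left it, along the tool's axes as they then stand; what a row does not reach is not made up. A row lasts 1/12 s, in which the tool goes at most 41.7 mm and 7.16 degrees, less where a joint would pass 70% of its speed; a pose out of reach is approached as far as the arm can. A call is refused whole if a number of a shift passes 4.17 or a number of a turn 1, either way. A call with a gripper value outside its range is refused whole. The fingers move at their own pace and stop on an object; FORCE is the grip in N (left out, the last holds). Time passes only in rows, so rows that do not move let the fingers close. It gives the time, the measured TCP pose, the force and the opening at its end, in the units of the state.
- telemetry.state(): the state, without advancing time (a new reading comes with each control period).
- cams.grab_frame(name): name is "side" or "top" or "wrist"; returns a dict with "pixels" (480x640x3 uint8, red, green, blue), "mtx" (3x3 intrinsics, pixels), "distortion" ([k1, k2, p1, p2, k3] as OpenCV has them; the pictures are not rectified), "rvec" (rotation vector, rad) and "tvec" (3), from world to camera coordinates, as OpenCV has them. Camera axes: x right, y down, z forward; pixel columns grow to the right and rows downward; lengths in mm; the calibration is good to about 2 mm. A picture is of the moment at which its call begins. There is no depth.
- env.job_done(): hands the job in, once; it reports no verdict.
The state is a dict: "time_s": time; "qpos": joint angles; "qvel": joint speeds; "effort": joint torques, N m; "ee_pos": TCP position; "ee_rot": TCP orientation; "force": force on the tool from outside, world axes, zero at the start; "torque": the same for the moment, N m; "gripper_width": finger opening in mm.
Only numpy, scipy, OpenCV 4.12 (cv2) and the standard library are available. Lean on these libraries where they do the work, as an engineer would, in place of code of your own. Each camera call takes 0.05 s, during which the arm holds its last target. There are 200 camera calls.

### The job

Check the new bale-press spindle with the coarse thread pitch leaf: pick up the coarse leaf, set it on the steel ledge of the stand and feel its teeth into the spindle's grooves, gently, without forcing them against the crests. Press it lightly home for a second so that its straight edge sits flat against the thread, then let go and leave it seated there, lying on the ledge clear of the ledge's two ends. Do not disturb the fine leaf or the other things on the bench.

Things in the scene. Friction and masses are not known exactly. Their poses are not given: they have to be found in the camera images.
- coarse_leaf: Coarse pitch leaf: steel plate 5 mm thick, 54 mm wide (y), lying flat, 0.09-0.18 kg. Origin on its underside, under the middle of its black upright grip; z up, +x to the teeth. Grip 14 mm thick (x), 40 mm long (y), from 5 to 40 mm high. Plate from x -12 to +45 mm (straight front edge); from that edge stand 4 square teeth 5 mm long (tips x +50), 4.4 mm wide, 14 mm apart (y -21, -7, 7, 21).
- coarse_leaf_left (a point): Point on the coarse leaf's straight front edge (x = +45 mm in the leaf's frame), 4 mm in from its left (+y) corner, at mid thickness.
- coarse_leaf_right (a point): The same at the right (-y) corner.
- fine_leaf: Fine pitch leaf, not to be used: like the coarse one, same grip and origin, but 40 mm wide with five teeth 3 mm wide, 8 mm apart. It does not fit the spindle.
- stand: Fixed measuring stand holding the spindle level. Origin on the bench; x from the ledge to the spindle, y along the spindle, z up. Base x -80 to +90, y -125 to +125 mm. Spindle axis at x +50 mm, 42.5 mm high; saddles up to 55 mm high at y -110 and +110. In this frame the leaf's teeth tips touch the crests with the leaf's origin at x -28 mm; fully home (edge on the crests) it is at x -23.
- ledge (a point): Middle of the top of the stand's flat steel ledge, 40 mm above the bench, on which the leaf lies. In the stand's frame the ledge covers x -80 to +20 mm, y -80 to +80 mm.
- spindle: Steel spindle, flat-crested square thread, fixed in the stand. Origin on its axis midway between the saddles, axes as the stand's. Crests 56 mm across; grooves 6 mm deep. Crests 8 mm and grooves 6 mm wide, pitch 14 mm (1.6 mm play for a tooth); thread from y -80 to +80. Where the grooves lie along y differs each time and is NOT given by this pose: feel or see it. Over 20 N on the thread spoils the teeth.
- tape: Brown parcel tape roll, 100 mm across, 48 mm high; bystander. Origin at its underside.
- spanner: Spanner lying flat; bystander.
- oil: Small oil bottle, 50 mm across, 130 mm high; bystander. Origin at its underside.
- cone: Green thread cone, 70 mm across, 130 mm high; bystander. Origin at its underside.
- driver: Screwdriver lying flat; bystander.
- collar: Brass collar, 84 mm across, 30 mm high; bystander. Origin at its underside.
- pin_cup: White cup, 70 mm across, 70 mm high; bystander. Origin at its underside.
Things that resemble listed ones, but are neither listed nor needed, are in the scene too. What is shaped like the coarse_leaf but purple or turquoise is not meant.

How it is judged:
By the outcome, as a careful person would: the job done as asked, in the order asked, and still so for the second after the job is handed in, with the robot touching nothing.
It also fails if it takes over 64 s, if anything falls off the work surface, if the arm or the gripper's body presses on something with over 40 N, if the wrist force passes 120 N, or if a joint passes its speed limit or range.

## Working session

There is one attempt and no reset: what is moved stays moved. The work goes in short steps, Python scripts to look and compute and a shell command to move; the robot and the scene stay as the last step left them, time stands still between calls to the robot, and variables do not carry over. Pictures are saved under pics/ and viewed, about 8 in all and at most 12, crops included, and the job is handed in when it is done.

```bash
ls; mkdir -p pics; cat > h.py <<'E'
import numpy as np, cv2, json
from workcell import telemetry, cams, env
def grab(name, fn=None):
    f=cams.grab_frame(name)
    np.savez(''+name+'.npz',**{k:np.asarray(v) for k,v in f.items()})
    if fn: cv2.imwrite('pics/'+fn, cv2.cvtColor(np.asarray(f['pixels']),cv2.COLOR_RGB2BGR))
    return f
def load(name): return dict(np.load(''+name+'.npz'))
def ray(f,uv,z):
    """pixels -> world points on plane z"""
    K=np.array(f['mtx'],float);D=np.array(f['distortion'],float)
    n=cv2.undistortPoints(np.array(uv,float).reshape(-1,1,2),K,D).reshape(-1,2)
    R=cv2.Rodrigues(np.array(f['rvec'],float))[0];t=np.array(f['tvec'],float).ravel()
    C=-R.T@t; d=np.c_[n,np.ones(len(n))]@R
    return C+d*((z-C[2])/d[:,2])[:,None]
def proj(f,P):
    return cv2.projectPoints(np.array(P,float).reshape(-1,3),np.array(f['rvec'],float),np.array(f['tvec'],float),np.array(f['mtx'],float),np.array(f['distortion'],float))[0].reshape(-1,2)
E
python3 - <<'E'
from h import *
for n in ('top','side','wrist'): grab(n,n+'0.png')
s=telemetry.state(); print(s)
for n in('top','side'):
    f=load(n);R=cv2.Rodrigues(f['rvec'])[0];print(n,-R.T@f['tvec'].ravel(),f['mtx'][0,0])
E
```

```text
pics
{'time_s': 0.15, 'qpos': array([-7.29927999e+01,  1.83433053e+01,  8.96894185e+01, -3.34219712e-03,
        7.20440221e+01, -1.14537693e+00]), 'qvel': array([-0.0768557 ,  0.00596279, -0.23011281, -0.11187053, -0.05486004,
        0.01480249]), 'effort': array([ 1.09497898e-03, -4.12775552e+01, -2.32154810e+01,  7.27213640e-02,
        4.33570670e-02, -9.90509920e-05]), 'ee_pos': array([ 179.02907341, -546.05680818,  235.31892548]), 'ee_rot': array([-1.79923206e+02,  1.64329871e-03,  1.81536106e+01]), 'force': array([-0.11174557,  0.2855629 , -0.69055183]), 'torque': array([0.01770402, 0.00666296, 0.00979294]), 'gripper_width': 91.0068074069689}
top [ 289.22209982   -2.69324971 1296.53947764] 545.3652077548385
side [340.57620048 813.49844895 748.02347036] 456.69408221924
```

View pics/top0.png

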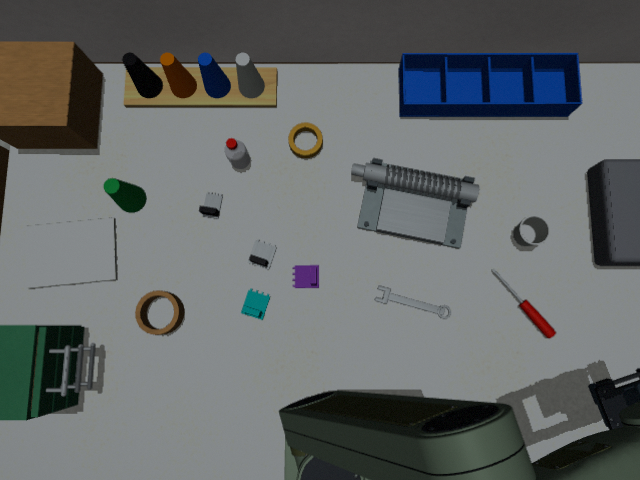

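View pics/side0.png

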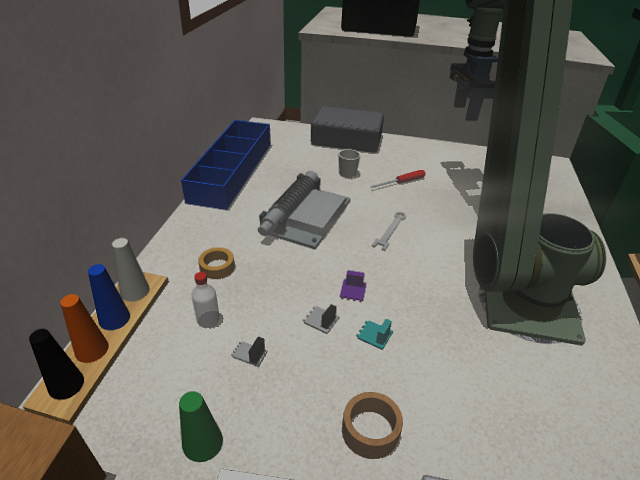

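Top view: steel leaves with black grips are at about (211,205) and (263,253). The latter looks wider, so it's probably the coarse one. The stand is at (417,205) and the spindle lies at its upper side. I'll zoom in on both.

```bash
python3 - <<'E'
from h import *
f=load('top');im=cv2.cvtColor(f['pixels'],cv2.COLOR_RGB2BGR)
a=cv2.resize(im[180:280,190:290],None,fx=4,fy=4,interpolation=cv2.INTER_CUBIC)
b=cv2.resize(im[150:250,345:490],None,fx=4,fy=4,interpolation=cv2.INTER_CUBIC)
b=b[:, :]
cv2.imwrite('pics/c1.png',cv2.resize(np.hstack([a,b]),None,fx=.8,fy=.8,interpolation=cv2.INTER_AREA))
E
```

```text
(no output)
```

View pics/c1.png

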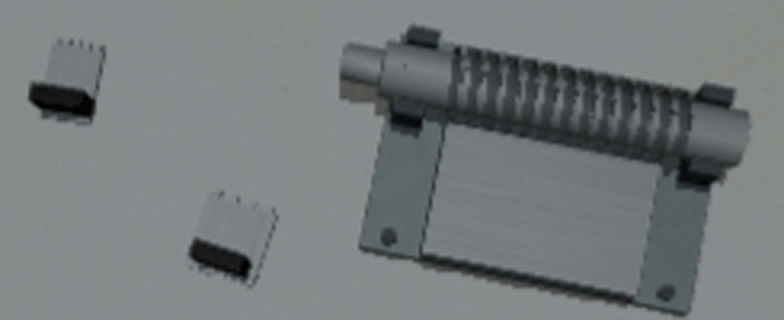

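```bash
python3 - <<'E'
from h import *
f=load('top')
P=lambda c:[(190+c[0]/3.2) if c[0]<320 else 345+(c[0]-320)/3.2,180+c[1]/3.2] if c[0]<320 else [345+(c[0]-320)/3.2,150+c[1]/3.2]
L=ray(f,[P((422,257)),P((635,300)),P((442,126)),P((660,168))],40);print(L.round(1))
print('len',np.linalg.norm(L[0]-L[1]))
d=L[0]-L[1];yaw=np.degrees(np.arctan2(-d[0],d[1]));print('yaw',yaw)
# corners of leaf
pl=ray(f,[P((213,190)),P((277,209)),P((257,284))],5);print(pl.round(1),np.linalg.norm(pl[0]-pl[1]))
g=cv2.cvtColor(f['pixels'],cv2.COLOR_RGB2GRAY)
sub=g[235:275,240:285]
_,_,st,c=cv2.connectedComponentsWithStats((sub<60).astype(np.uint8))
print(st,c+[240,235])
m=(sub<60).astype(np.uint8)
cn=max(cv2.findContours(m,0,1)[0],key=len).reshape(-1,2)+[240,235]
r=cv2.minAreaRect(cn.astype(np.float32));print(r)
b=cv2.boxPoints(r);print(ray(f,b,40).round(1)); print(ray(f,[r[0]],40),ray(f,[r[0]],22))
E
```

```text
[[ 508.  -107.1   40. ]
 [ 476.5 -261.3   40. ]
 [ 606.5 -123.1   40. ]
 [ 574.8 -283.    40. ]]
len 157.38027850883344
yaw -11.53882851271667
[[491.6 178.7   5. ]
 [477.3 130.5   5. ]
 [421.1 144.2   5. ]] 50.34127206885061
[[   0    0   45   40 1672]
 [   9   20   19   12  128]] [[262.27631579 254.02990431]
 [258.390625   260.640625  ]]
((258.25, 260.7500305175781), (18.657434463500977, 6.957010269165039), 18.43494987487793)
[[435.2 191.7  40. ]
 [450.6 187.   40. ]
 [436.9 145.6  40. ]
 [421.5 150.3  40. ]]
[[436.02916366 168.60935657  40.        ]] [[438.13218326 171.06327621  22.        ]]
```

Left crop: the coarse leaf has four teeth and its front edge runs (213,190)–(277,209), pointing up. The fine leaf (five teeth) is at (70,80). Right crop: the ledge's near edge runs (422,257)–(635,300), with the spindle at the top. Next I'll get the wrist camera geometry and plan the approach.

```bash
python3 - <<'E'
from h import *
from scipy.spatial.transform import Rotation as Ro
f=load('wrist');s=telemetry.state()
R=cv2.Rodrigues(f['rvec'])[0];C=-R.T@f['tvec'].ravel()
T=Ro.from_euler('xyz',s['ee_rot'],degrees=True).as_matrix()
print('cam in tool',T.T@(C-s['ee_pos']),'\naxes in tool\n',(T.T@R.T).round(2),f['mtx'][0,0])
print(T.round(2))
E
```

```text
cam in tool [  71.67444633    0.37437495 -148.2339777 ] 
axes in tool
 [[ 0.   -0.97 -0.26]
 [ 1.    0.    0.  ]
 [-0.   -0.26  0.97]] 357.16663707122143
[[ 0.95  0.31 -0.  ]
 [ 0.31 -0.95  0.  ]
 [-0.   -0.   -1.  ]]
```

```bash
python3 -m inch '[{"yaw":1},{"yaw":1},{"yaw":1},{"yaw":1,"y":-3},{"yaw":1,"y":-3},{"yaw":1,"y":-3},{"yaw":1,"y":-3},{"y":-3,"x":0.2},{"y":-3,"x":0.2},{"y":-3,"x":0.2},{"y":-3,"x":0.2},{"y":-3,"x":0.2}]' && python3 -m inch '[{"y":-3,"x":0.2},{"y":-3,"x":0.2},{"y":-3,"x":0.2},{"y":-3,"x":0.2},{"y":-3,"x":0.2},{"y":-3,"x":0.2},{"y":-3,"x":0.2},{"y":-3,"x":0.2},{"y":-3,"x":0.2},{"y":-3,"x":0.2},{"y":-3,"x":0.2},{}]'
```

```text
invalid input
```

```bash
python3 -c "
from h import *
s=telemetry.state();print(s['time_s'],s['ee_pos'],s['ee_rot'])"; python3 -m inch '[{"x":0,"y":0,"z":0,"yaw":1,"gripper":1},{"x":0,"y":0,"z":0,"yaw":1,"gripper":1}]'
```

```text
0.15 [ 179.02907341 -546.05680818  235.31892548] [-1.79923206e+02  1.64329871e-03  1.81536106e+01]
time_s: 0.32
ee_pos: [179.1, -546.2, 235.5]
ee_rot: [-180.0, 0.0, 7.9]
force: [0.2, -0.7, -0.0]
gripper_width: 91.8
```

```bash
python3 -m inch '[{"x":0,"y":0,"z":0,"yaw":1,"gripper":1},{"x":0,"y":0,"z":0,"yaw":1,"gripper":1},{"x":0,"y":0,"z":0,"yaw":1,"gripper":1},{"x":0,"y":0,"z":0,"yaw":1,"gripper":1},{"x":0,"y":0,"z":0,"yaw":1,"gripper":1},{"x":0.2,"y":-3.4,"z":0,"yaw":0,"gripper":1},{"x":0.2,"y":-3.4,"z":0,"yaw":0,"gripper":1},{"x":0.2,"y":-3.4,"z":0,"yaw":0,"gripper":1},{"x":0.2,"y":-3.4,"z":0,"yaw":0,"gripper":1},{"x":0.2,"y":-3.4,"z":0,"yaw":0,"gripper":1},{"x":0.2,"y":-3.4,"z":0,"yaw":0,"gripper":1},{"x":0.2,"y":-3.4,"z":0,"yaw":0,"gripper":1}]' && python3 -m inch '[{"x":0.2,"y":-3.4,"z":0,"yaw":0,"gripper":1},{"x":0.2,"y":-3.4,"z":0,"yaw":0,"gripper":1},{"x":0.2,"y":-3.4,"z":0,"yaw":0,"gripper":1},{"x":0.2,"y":-3.4,"z":0,"yaw":0,"gripper":1},{"x":0.2,"y":-3.4,"z":0,"yaw":0,"gripper":1},{"x":0.2,"y":-3.4,"z":0,"yaw":0,"gripper":1},{"x":0.2,"y":-3.4,"z":0,"yaw":0,"gripper":1},{"x":0.2,"y":-3.4,"z":0,"yaw":0,"gripper":1},{"x":0.2,"y":-3.4,"z":0,"yaw":0,"gripper":1},{"x":0.2,"y":-3.4,"z":0,"yaw":0,"gripper":1},{"x":0.2,"y":-3.4,"z":0,"yaw":0,"gripper":1},{"x":0.2,"y":-3.4,"z":0,"yaw":0,"gripper":1}]'
```

```text
time_s: 1.32
ee_pos: [261.6, -321.0, 235.8]
ee_rot: [-180.0, 0.0, -16.9]
force: [0.4, 0.5, 0.2]
gripper_width: 91.6
time_s: 2.32
ee_pos: [402.8, 62.6, 235.9]
ee_rot: [180.0, -0.0, -16.8]
force: [1.8, -0.6, 0.2]
gripper_width: 90.6
```

```bash
python3 -m inch '[{"x":0,"y":-3.4,"z":0,"yaw":0,"gripper":1},{"x":0,"y":-3.4,"z":0,"yaw":0,"gripper":1},{"x":0,"y":-3.4,"z":2,"yaw":0,"gripper":1},{"x":0,"y":-1,"z":3,"yaw":0,"gripper":1},{"x":0,"y":0,"z":3,"yaw":0,"gripper":1},{"x":0,"y":0,"z":0,"yaw":0,"gripper":1},{"x":0,"y":0,"z":0,"yaw":0,"gripper":1}]' && python3 -c "
from h import *
grab('wrist','w1.png');s=telemetry.state();print(s['ee_pos'],s['ee_rot'],s['force'])"
```

```text
time_s: 2.9
ee_pos: [434.1, 167.7, 155.0]
ee_rot: [179.8, 0.2, -16.8]
force: [1.4, 1.1, 0.7]
gripper_width: 91.1
[435.45889293 167.93156258 156.54190136] [ 1.79994513e+02 -1.01913198e-02 -1.68630291e+01] [ 0.8945378   0.56420486 -0.85248218]
```

View pics/w1.png

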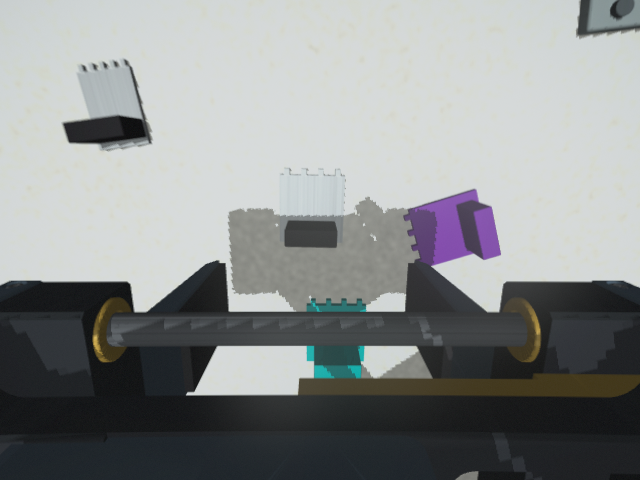

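Wrist view: coarse leaf with four teeth at the top (285–345,170), its grip centred at (312,234), aligned with the tool. The purple leaf's teeth at (408–425,210–265) are near the right finger. The fine leaf is at (110,105), out of the way.

```bash
python3 - <<'E'
from h import *
from scipy.spatial.transform import Rotation as Ro
f=load('wrist');s=telemetry.state();T=Ro.from_euler('xyz',s['ee_rot'],degrees=True).as_matrix()
tool=lambda uv,z:((ray(f,uv,z)-s['ee_pos'])@T).round(1)
im=f['pixels'].astype(int);g=im.mean(2)
# grip
m=((g<75)).astype(np.uint8)[205:255,270:360]
n,l,st,c=cv2.connectedComponentsWithStats(m);i=1+np.argmax(st[1:,4]);print(st[i])
cn=max(cv2.findContours((l==i).astype(np.uint8),0,1)[0],key=len).reshape(-1,2)+[270,205]
bot=cn[cn[:,1]>=cn[:,1].max()-2];print('box',cn.min(0),cn.max(0))
u0,u1=bot[:,0].min(),bot[:,0].max();v=cn[:,1].max()
print('top back edge',tool([[u0,v+.5],[u1+1,v+.5]],40))
# back edge slope
pts=np.array([[u,cn[cn[:,0]==u,1].max()+.5] for u in range(u0+4,u1-3)]);t=tool(pts,40);print('slope deg',np.degrees(np.polyfit(t[:,1],t[:,0],1)[0]))
# plate rows
for v in (180,190,200,210): print(v,g[v,272:290].astype(int),g[v,338:352].astype(int))
for u in (299,313,330): print(u,g[164:182,u].astype(int))
print('purple',tool([[406,212],[425,265],[412,240]],0),tool([[497,258],[476,190]],40)[:,:2])
print('edge',tool([[281,175],[345,175]],5))
E
```

```text
[  15   16   52   26 1290]
box [285 221] [336 246]
top back edge [[ -2.5 -22.6 116.5]
 [ -2.4  17.2 116.5]]
slope deg -1.1215609766029684
180 [217 217 217 217 217 217 216 213 209 211 212 212 211 212 211 208 205 206] [208 208 208 208 203 201 197 161 216 216 216 217 217 217]
190 [217 217 217 216 216 216 215 212 209 211 212 212 211 211 210 207 205 206] [208 209 208 206 199 201 209 216 216 216 216 216 216 217]
200 [216 217 217 216 217 216 217 212 208 210 211 211 211 211 209 206 205 207] [206 207 208 203 199 202 212 216 216 216 216 216 215 216]
210 [151 211 204 205 216 215 216 213 207 210 211 210 209 210 208 205 203 206] [206 205 205 197 198 191 179 216 215 215 215 216 215 215]
299 [217 217 217 217 218 216 216 217 217 213 187 195 212 212 211 212 212 213]
313 [216 216 216 216 217 217 217 217 216 214 191 181 207 207 207 208 206 207]
330 [217 217 217 216 217 217 217 217 216 216 204 172 199 204 205 204 204 204]
purple [[ 17.1  78.5 156.6]
 [-30.8  98.5 156.5]
 [ -7.7  85.3 156.5]] [[-11.6 140.2]
 [ 40.5 118.1]]
edge [[ 48.7 -27.6 151.5]
 [ 48.8  25.  151.6]]
```

```bash
python3 -m inch '[{"x":0.4,"y":-0.2,"z":0,"yaw":0.2,"gripper":1},{"x":0,"y":0,"z":3.5,"yaw":0,"gripper":1},{"x":0,"y":0,"z":3.5,"yaw":0,"gripper":1},{"x":0,"y":0,"z":3,"yaw":0,"gripper":1},{"x":0,"y":0,"z":1.5,"yaw":0,"gripper":1},{"x":0,"y":0,"z":0.9,"yaw":0,"gripper":1},{"x":0,"y":0,"z":0,"yaw":0,"gripper":1},{"x":0,"y":0,"z":0,"yaw":0,"gripper":1}]' && python3 -m inch '[{"x":0,"y":0,"z":0,"yaw":0,"gripper":-1},{"x":0,"y":0,"z":0,"yaw":0,"gripper":-1},{"x":0,"y":0,"z":0,"yaw":0,"gripper":-1},{"x":0,"y":0,"z":0,"yaw":0,"gripper":-1},{"x":0,"y":0,"z":0,"yaw":0,"gripper":-1},{"x":0,"y":0,"z":0,"yaw":0,"gripper":-1},{"x":0,"y":0,"z":0,"yaw":0,"gripper":-1},{"x":0,"y":0,"z":0,"yaw":0,"gripper":-1}]' 20
```

```text
time_s: 3.62
ee_pos: [441.1, 169.0, 33.2]
ee_rot: [-179.9, -0.1, -17.9]
force: [0.5, 0.4, 0.2]
gripper_width: 91.1
time_s: 4.28
ee_pos: [439.7, 168.9, 31.9]
ee_rot: [-180.0, -0.0, -17.9]
force: [0.3, -0.0, 0.5]
gripper_width: 40.8
```

```bash
python3 -m inch '[{"x":0,"y":0,"z":-2,"yaw":0,"gripper":-1},{"x":0,"y":0,"z":-4,"yaw":0,"gripper":-1},{"x":0,"y":0,"z":-4,"yaw":0,"gripper":-1},{"x":0,"y":0,"z":-2,"yaw":-0.64,"gripper":-1},{"x":0,"y":0,"z":0,"yaw":-0.64,"gripper":-1},{"x":1.5,"y":2.5,"z":0,"yaw":0,"gripper":-1},{"x":1.5,"y":3.4,"z":0,"yaw":0,"gripper":-1},{"x":1.5,"y":3.4,"z":0,"yaw":0,"gripper":-1},{"x":1.5,"y":3.4,"z":0,"yaw":0,"gripper":-1},{"x":1.5,"y":3.4,"z":0,"yaw":0,"gripper":-1},{"x":1.5,"y":3.4,"z":0,"yaw":0,"gripper":-1},{"x":1.5,"y":3.4,"z":0,"yaw":0,"gripper":-1}]' && python3 -m inch '[{"x":1.5,"y":3.4,"z":0,"yaw":0,"gripper":-1},{"x":1.5,"y":3.4,"z":0,"yaw":0,"gripper":-1},{"x":1.5,"y":2.5,"z":0,"yaw":0,"gripper":-1},{"x":0,"y":0.8,"z":0,"yaw":0,"gripper":-1},{"x":0,"y":0,"z":0,"yaw":0,"gripper":-1},{"x":0,"y":0,"z":0,"yaw":0,"gripper":-1},{"x":0,"y":0,"z":0,"yaw":0,"gripper":-1}]' && python3 -c "
from h import *
grab('wrist','w2.png');s=telemetry.state();print(s['ee_pos'],s['ee_rot'],s['force'])"
```

```text
time_s: 5.28
ee_pos: [496.7, -78.2, 151.6]
ee_rot: [180.0, 0.1, -11.5]
force: [1.1, 1.2, -1.0]
gripper_width: 39.4
time_s: 5.87
ee_pos: [520.4, -183.1, 151.6]
ee_rot: [-180.0, 0.1, -11.4]
force: [-0.4, 0.1, -1.5]
gripper_width: 40.1
[ 520.5727287  -182.90287482  151.78441717] [-1.79970006e+02  5.95886175e-02 -1.13715886e+01] [ 0.40829368 -0.43941075 -1.75642165]
```

View pics/w2.png

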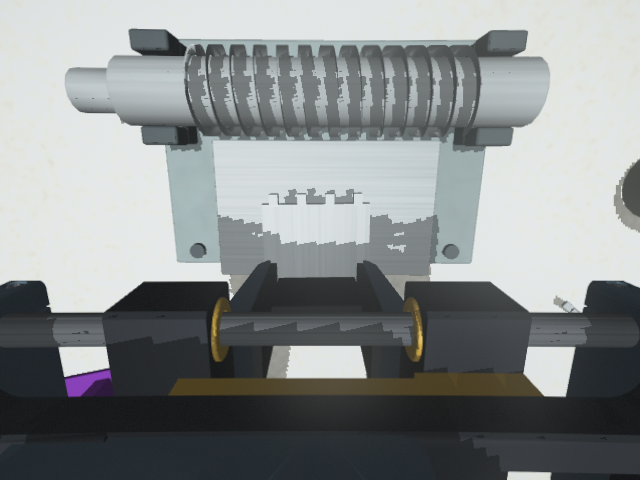

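Wrist view: leaf held level with its teeth at (273–358,198). Ledge near edge (218,272)–(430,276), thread spans u 187–480 with crests and grooves visible. Lowering to just above the ledge for a close look.

```bash
python3 -m inch '[{"x":0,"y":0,"z":3,"yaw":0,"gripper":-1},{"x":0,"y":0,"z":3,"yaw":0,"gripper":-1},{"x":0,"y":0,"z":1,"yaw":0,"gripper":-1},{"x":0,"y":0,"z":0,"yaw":0,"gripper":-1},{"x":0,"y":0,"z":0,"yaw":0,"gripper":-1}]' && python3 - <<'E'
from h import *
f=grab('wrist','w3.png');s=telemetry.state();print(s['ee_pos'],s['ee_rot'],s['force'])
im=cv2.cvtColor(f['pixels'],cv2.COLOR_RGB2BGR)
cv2.imwrite('pics/w3c.png',cv2.resize(im[0:300,120:520],None,fx=2,fy=2,interpolation=cv2.INTER_NEAREST))
E
```

```text
time_s: 6.33
ee_pos: [521.4, -183.8, 82.3]
ee_rot: [-180.0, 0.0, -11.4]
force: [0.6, -0.1, -2.1]
gripper_width: 39.8
[ 522.10710567 -184.21492747   83.17865634] [ 1.79979487e+02 -1.23838120e-01 -1.14042362e+01] [ 0.2973938  -0.50888372 -1.64923244]
```

View pics/w3c.png

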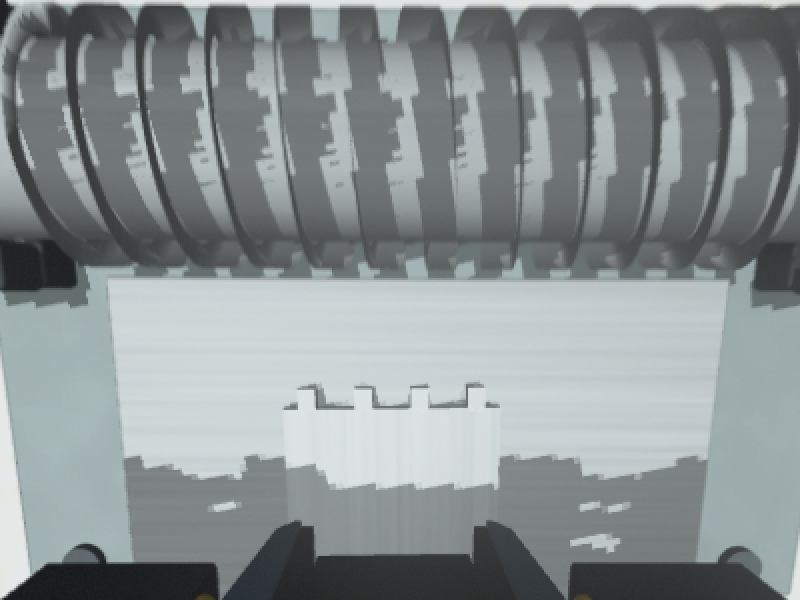

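Close wrist view (crop): teeth tips at u≈307,364,420,476, v≈388. The ledge's far edge is at v≈280, level, from 108 to 728. The thread's lower silhouette is at v≈265, with bluish gaps at the grooves (≈415, 470…). I'll measure the groove phase and yaw along that line.

```bash
python3 - <<'E'
from h import *
from scipy.spatial.transform import Rotation as Ro
f=load('wrist');s=telemetry.state();T=Ro.from_euler('xyz',s['ee_rot'],degrees=True).as_matrix()
tool=lambda uv,z:((ray(f,uv,z)-s['ee_pos'])@T)
im=f['pixels'].astype(int);g=im.mean(2)
# far ledge edge
V=[];U=range(180,480,4)
for u in U:
    c=g[135:148,u];V.append(135+np.argmax(np.diff(c))+1)
t=tool(np.c_[list(U),V],40);p=np.polyfit(t[:,1],t[:,0],1);r=t[:,0]-np.polyval(p,t[:,1]);k=abs(r)<1;p=np.polyfit(t[k,1],t[k,0],1)
print('ledge edge tool x (stand x=20)',p[1],'slope deg',np.degrees(p[0]),k.sum())
# left/right ends of ledge
for v in (160,180,200):
    print(v,g[v,170:188].astype(int),g[v,474:490].astype(int))
for v in range(124,137): print(v,' '.join('%3d'%x for x in g[v,230:410:3]))
# teeth
for v in (196,198,200): print(v,' '.join('%3d'%x for x in g[v,260:372:2]))
E
```

```text
ledge edge tool x (stand x=20) 74.89061085454871 slope deg -0.22140665917884023 75
160 [172 171 172 173 165 181 205 211 211 210 210 210 210 210 210 210 210 210] [198 198 197 199 198 198 197 190 166 165 165 166 165 165 165 166]
180 [174 174 172 174 173 173 166 184 204 210 209 210 210 210 211 210 210 211] [196 196 196 196 193 180 164 167 168 167 167 167 167 167 167 167]
200 [178 178 178 178 178 177 176 175 162 183 206 210 209 210 209 210 209 210] [204 204 197 175 167 167 167 167 167 167 167 168 167 168 167 167]
124  93  99  99  99  70  72  79  76  84 100 101 101 102 101  76  79  80  90 104 104 103 104 104 114  79  84 100 107 106 106 106 114 114 114  88 108 107 107 107 107 113 113 112 113 109 108 108 108 101  79 113 113 110 108 107 107 106  97  82  79
125  94  97  98  97  71  72  80  78  85  99 101 101 102 112  80  79  82  93 104 104 104 104 104 113  83  85 100 105 106 106 104 114 115 114  91 106 107 106 105 106 113 114 115 113 108 107 106 106 101  80 114 113 110 107 107 105 106 108  81  78
126  94  96  97  96  86  71  80  81  87 100 100 100 113 132  87  80  85  93 103 102 102 103 104 1
[... 2570 characters left out ...]
 169 168 171 113
196 215 216 216 216 219 225 225 225 221 104 140 212 215 215 215 215 215 215 216 225 225 225 225 127 201 215 215 215 215 214 215 215 210 224 224 223 223 205 214 214 214 213 214 213 213 199 195 221 221 220 220 219 212 211 211 211
198 213 213 214 214 218 225 224 225 223 103 137 165 213 212 213 213 213 213 214 225 225 225 225 116 147 213 213 213 212 212 212 212 163 224 223 223 223 185 212 212 211 212 212 211 212 198 191 221 220 220 220 219 211 210 210 210
200 211 212 210 208 211 225 225 225 223 101 137 146 209 205 207 207 208 210 211 224 225 225 225 119 146 207 197 209 209 210 209 206 160 224 224 223 223 184 208 208 206 205 200 174 175 141 136 220 221 220 220 215 187 206 206 208
```

```bash
python3 - <<'E'
from h import *
from scipy.spatial.transform import Rotation as Ro
f=load('wrist');s=telemetry.state();T=Ro.from_euler('xyz',s['ee_rot'],degrees=True).as_matrix()
tool=lambda uv,z:((ray(f,uv,z)-s['ee_pos'])@T).round(2)
print('groove',tool([[299,132],[326.5,132],[353,132]],42.5)[:,:2])
print('teeth',tool([[273,194],[301.5,194],[329.5,194],[357.7,194]],56.2)[:,:2])
print('ends of ledge',tool([[176,160],[481.5,160],[179.3,200],[477,200]],40)[:,:2])
E
```

```text
groove [[78.66 -8.62]
 [78.68  5.2 ]
 [78.68 18.51]]
teeth [[ 49.31 -21.01]
 [ 49.32  -7.12]
 [ 49.34   6.53]
 [ 49.34  20.27]]
ends of ledge [[ 64.69 -72.56]
 [ 64.77  85.57]
 [ 43.95 -72.94]
 [ 44.04  85.73]]
```

```bash
python3 -m inch '[{"x":1,"y":-0.15,"z":0,"yaw":0.05,"gripper":-1},{"x":1.2,"y":0,"z":0,"yaw":0,"gripper":-1},{"x":0,"y":0,"z":0.5,"yaw":0,"gripper":-1},{"x":0,"y":0,"z":0.4,"yaw":0,"gripper":-1},{"x":0,"y":0,"z":0,"yaw":0,"gripper":-1},{"x":0,"y":0,"z":0,"yaw":0,"gripper":-1},{"x":0,"y":0,"z":0,"yaw":0,"gripper":-1}]' && python3 -m inch '[{"x":0,"y":0,"z":0.05,"yaw":0,"gripper":-1},{"x":0,"y":0,"z":0,"yaw":0,"gripper":-1},{"x":0,"y":0,"z":0,"yaw":0,"gripper":-1}]'&& python3 -m inch '[{"x":0,"y":0,"z":0.05,"yaw":0,"gripper":-1},{"x":0,"y":0,"z":0,"yaw":0,"gripper":-1},{"x":0,"y":0,"z":0,"yaw":0,"gripper":-1}]'
```

```text
time_s: 6.97
ee_pos: [542.5, -187.3, 73.0]
ee_rot: [180.0, 0.0, -11.7]
force: [0.6, -0.1, -0.5]
gripper_width: 39.9
time_s: 7.22
ee_pos: [542.9, -187.4, 72.6]
ee_rot: [180.0, -0.0, -11.7]
force: [-0.2, 1.2, -0.8]
gripper_width: 39.6
time_s: 7.47
ee_pos: [543.0, -187.4, 72.1]
ee_rot: [180.0, -0.0, -11.7]
force: [0.3, 0.4, -0.3]
gripper_width: 39.5
```

```bash
python3 -m inch '[{"x":0,"y":0,"z":0.05,"yaw":0,"gripper":-1},{"x":0,"y":0,"z":0,"yaw":0,"gripper":-1},{"x":0,"y":0,"z":0,"yaw":0,"gripper":-1}]'&& python3 -c "
from h import *
grab('wrist')
for i in range(3): print(telemetry.state()['force'].round(2),telemetry.state()['torque'].round(3))
grab('wrist','w4.png');print(telemetry.state()['force'].round(2))
im=cv2.imread('pics/w4.png');cv2.imwrite('pics/w4c.png',cv2.resize(im[60:260,200:440],None,fx=3,fy=3,interpolation=cv2.INTER_NEAREST))"
```

```text
time_s: 7.72
ee_pos: [543.0, -187.4, 72.0]
ee_rot: [180.0, -0.0, -11.7]
force: [-1.3, 0.8, 4.5]
gripper_width: 39.5
[-1.46  0.12  5.31] [ 0.067  0.409 -0.055]
[-1.46  0.12  5.31] [ 0.067  0.409 -0.055]
[-1.46  0.12  5.31] [ 0.067  0.409 -0.055]
[-1.54  1.52  5.56]
```

View pics/w4c.png

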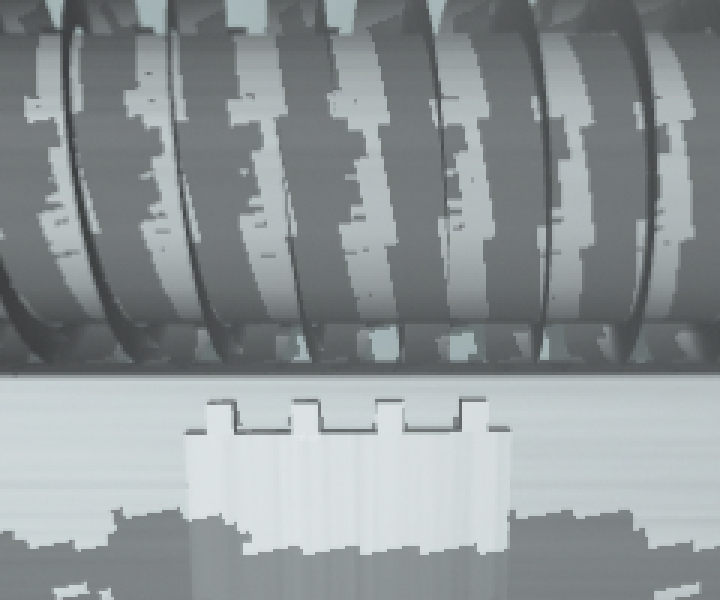

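Crop: teeth at u≈221,306,390,474 (v≈400) face the thread. Visible groove gaps at v≈345 are 372–398 and 450–475, so we are nearly aligned. I'll quantify the offset.

```bash
python3 - <<'E'
from h import *
f=load('wrist');g=f['pixels'].astype(int).mean(2).astype(int)
for v in (165,168,170,172,174,176,178,180): print(v,' '.join('%3d'%x for x in g[v,262:372:1]))
print('teeth'); 
for v in (198,): print(v,' '.join('%3d'%x for x in g[v,262:372:1]))
E
```

```text
165 105 104 104 104 102  89  73  74  76  81 101  89  88  88  89  89  89  88  89  87  89  89  88  90  90  90  90  92 105 106 107 106 106 107 107 107 108 105  78  80  93  91  91  91  90  91  91  91  91  92  92  92  90  92  90  91  92  92 108 108 108 108 108 108 108 108 107 108 108 108 101  92  92  91  91  91  91  92  91  92  91  92  93  91  92  92  92  89 106 105 105 108 108 107 107 107 106 107 107 108 106  92  92  91  91  90  90  91  91  91
168  96  96  93  83  82  84  81  73  75  77  76  79  86  98  97  83  79  80  84  89  95  99  98  98  99 104 102 103 102 103 102  90  82  84  86  94  97 102  95  78  81  84 107  99  83  87  97 106 106 106 105 105 105 104 105 106 105 106 105 104  85  90  91  96 100 102 113 114 129 128 103  94  91 109 107 106 106 106 106 107 106 106 106 105 105 105 104 106  84  91  94  97  99 101 109 113 113 114 113 110 106 107 107 107 106 106 105 105 107 105
170 100 100 100 107 141 141 134  91  74  76  77  77  77  81  78  79  79  82  87  93 101 101 102 103 103 102 102 103 102 101 102 102 102 102 105 112 113 114 111  78  80  82  84  82  84  88  98 104 105 103 104 104 
[... 2201 characters left out ...]
00 100 100 101  99  99  97  89  89  90  90  98  95  98  98 101 125 126 125 126 125 126 124  98  91 103  91  91  91  91  91  92  90  91  92  90  92 100  99  99  97 123 123 124 123 123 122  99  98  97  98  99 120 106  92  91  92 100 100  98  99  99  99
teeth
198 210 210 211 210 211 211 216 223 224 223 223 223 224 224 221 184  98 144 210 210 211 210 211 211 210 211 210 210 210 210 211 210 211 209 203 208 224 224 224 223 224 224 224 220 123 203 210 210 210 210 210 210 210 210 210 209 210 208 209 209 209 209 209 217 223 222 223 222 222 222 222 220 182 208 208 208 208 208 208 208 208 207 208 208 208 207 207 208 208 199 195 103 219 219 219 219 219 219 219 218 218 206 205 206 206 206 206 206 206 206
```

Splitting row 176 into shadowed crest, lit crest and gap puts the groove centres at u≈275,302,329,356. The teeth are at 272.5,301.5,329.3,358, and the means agree within 0.1 mm. I'll ease the down-load, lower the grip force to act as a slip clutch, and advance gently.

```bash
python3 -m inch '[{"x":0,"y":0,"z":-0.02,"yaw":0,"gripper":-1},{"x":0.2,"y":0,"z":0,"yaw":0,"gripper":-1},{"x":0.2,"y":0,"z":0,"yaw":0,"gripper":-1},{"x":0,"y":0,"z":0,"yaw":0,"gripper":-1},{"x":0,"y":0,"z":0,"yaw":0,"gripper":-1}]' 12 && for i in 1 2 3; do python3 -m inch '[{"x":0.05,"y":0,"z":0,"yaw":0,"gripper":-1},{"x":0,"y":0,"z":0,"yaw":0,"gripper":-1},{"x":0,"y":0,"z":0,"yaw":0,"gripper":-1}]' | grep -E 'pos|force'; done
```

```text
time_s: 8.23
ee_pos: [545.6, -187.9, 72.0]
ee_rot: [-180.0, 0.2, -11.7]
force: [-5.1, 0.6, 7.6]
gripper_width: 39.6
ee_pos: [545.6, -187.8, 72.0]
force: [-6.6, 1.3, 7.7]
ee_pos: [546.0, -187.9, 72.0]
force: [-7.0, 0.8, 9.5]
ee_pos: [546.5, -188.1, 72.0]
force: [-7.3, 1.4, 8.3]
```

Drag on the ledge is noticeable because the down-load is 8 N. I'll unload it a bit.

```bash
for i in 1 2; do python3 -m inch '[{"x":0,"y":0,"z":-0.05,"yaw":0,"gripper":-1},{"x":0,"y":0,"z":0,"yaw":0,"gripper":-1},{"x":0,"y":0,"z":0,"yaw":0,"gripper":-1}]' | grep -E 'pos|force|rot'; done
```

```text
ee_pos: [548.1, -188.4, 72.0]
ee_rot: [180.0, 0.0, -11.7]
force: [-1.9, 0.3, 2.7]
ee_pos: [548.6, -188.5, 72.3]
ee_rot: [180.0, -0.0, -11.7]
force: [0.7, -0.0, -1.6]
```

```bash
for i in 1 2 3 4; do python3 -m inch '[{"x":0.05,"y":0,"z":0.01,"yaw":0,"gripper":-1},{"x":0,"y":0,"z":0,"yaw":0,"gripper":-1},{"x":0,"y":0,"z":0,"yaw":0,"gripper":-1}]' | grep -E 'pos|force|rot'; done
```

```text
ee_pos: [548.9, -188.6, 72.3]
ee_rot: [180.0, 0.0, -11.7]
force: [-0.4, -0.0, -0.5]
ee_pos: [549.1, -188.6, 72.4]
ee_rot: [180.0, 0.0, -11.7]
force: [-1.1, -0.1, -0.1]
ee_pos: [549.3, -188.6, 72.3]
ee_rot: [-180.0, 0.1, -11.7]
force: [-2.6, 0.2, 0.4]
ee_pos: [550.7, -188.6, 72.2]
ee_rot: [-180.0, -0.0, -11.7]
force: [-0.2, 2.6, -1.5]
```

```bash
for i in 1 2 3 4; do python3 -m inch '[{"x":0.05,"y":0,"z":0,"yaw":0,"gripper":-1},{"x":0,"y":0,"z":0,"yaw":0,"gripper":-1},{"x":0,"y":0,"z":0,"yaw":0,"gripper":-1}]' | grep -E 'pos|force|rot'; done; python3 -c "
from h import *
f=grab('wrist','w5.png')
im=cv2.imread('pics/w5.png');cv2.imwrite('pics/w5c.png',cv2.resize(im[100:260,200:440],None,fx=3,fy=3,interpolation=cv2.INTER_NEAREST))"
```

```text
ee_pos: [551.0, -188.7, 72.2]
ee_rot: [-180.0, -0.0, -11.7]
force: [-0.4, 3.2, -1.8]
ee_pos: [551.2, -188.8, 72.2]
ee_rot: [-180.0, 0.0, -11.7]
force: [-0.8, 3.6, -0.8]
ee_pos: [551.5, -188.9, 72.1]
ee_rot: [-180.0, 0.0, -11.7]
force: [-1.2, 4.8, -1.2]
ee_pos: [551.9, -189.0, 72.1]
ee_rot: [-180.0, 0.1, -11.7]
force: [-1.0, 5.0, -0.8]
```

View pics/w5c.png

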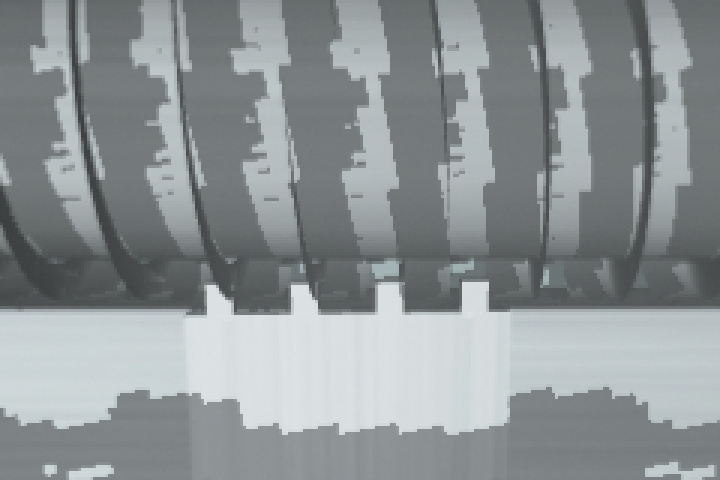

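All four teeth sit in grooves (crop u≈220,305,390,474, v≈295). The +y side force shows they are rubbing the right-hand walls, so I'll shift 0.6 mm left and continue.

```bash
python3 -m inch '[{"x":0,"y":-0.06,"z":0,"yaw":0,"gripper":-1},{"x":0,"y":0,"z":0,"yaw":0,"gripper":-1},{"x":0,"y":0,"z":0,"yaw":0,"gripper":-1}]' | grep -E 'pos|force|rot'; for i in 1 2 ; do python3 -m inch '[{"x":0.04,"y":0,"z":0,"yaw":0,"gripper":-1},{"x":0,"y":0,"z":0,"yaw":0,"gripper":-1},{"x":0,"y":0,"z":0,"yaw":0,"gripper":-1}]' | grep -E 'pos|force|rot'; done
```

```text
ee_pos: [552.6, -189.0, 72.3]
ee_rot: [180.0, -0.0, -11.7]
force: [-1.0, 2.7, -2.1]
ee_pos: [553.0, -189.0, 72.3]
ee_rot: [180.0, -0.0, -11.7]
force: [-1.0, 2.0, -1.8]
ee_pos: [553.4, -189.1, 72.3]
ee_rot: [180.0, -0.0, -11.7]
force: [-0.7, 0.9, -2.1]
```

```bash
for i in 1 2 3 4; do python3 -m inch '[{"x":0.04,"y":0,"z":0,"yaw":0,"gripper":-1},{"x":0,"y":0,"z":0,"yaw":0,"gripper":-1},{"x":0,"y":0,"z":0,"yaw":0,"gripper":-1}]' | grep -E 'pos|force|rot'; done
```

```text
ee_pos: [553.8, -189.1, 72.3]
ee_rot: [180.0, -0.0, -11.7]
force: [-0.3, 1.8, -1.7]
ee_pos: [553.9, -189.1, 72.3]
ee_rot: [180.0, 0.0, -11.7]
force: [-0.7, 1.3, -0.3]
ee_pos: [553.9, -189.1, 72.3]
ee_rot: [180.0, 0.0, -11.7]
force: [-4.1, 1.0, 0.3]
ee_pos: [554.0, -189.1, 72.3]
ee_rot: [180.0, 0.1, -11.7]
force: [-5.2, 1.7, 2.0]
```

```bash
python3 -m inch '[{"x":0.02,"y":0,"z":0.02,"yaw":0,"gripper":-1},{"x":0,"y":0,"z":0,"yaw":0,"gripper":-1},{"x":0,"y":0,"z":0,"yaw":0,"gripper":-1},{"x":0,"y":0,"z":0,"yaw":0,"gripper":-1},{"x":0,"y":0,"z":0,"yaw":0,"gripper":-1},{"x":0,"y":0,"z":0,"yaw":0,"gripper":-1}]'; python3 -m inch '[{"x":0,"y":0,"z":0,"yaw":0,"gripper":-1},{"x":0,"y":0,"z":0,"yaw":0,"gripper":-1},{"x":0,"y":0,"z":0,"yaw":0,"gripper":-1},{"x":0,"y":0,"z":0,"yaw":0,"gripper":-1},{"x":0,"y":0,"z":0,"yaw":0,"gripper":-1},{"x":0,"y":0,"z":0,"yaw":0,"gripper":-1},{"x":0,"y":0,"z":0,"yaw":0,"gripper":-1},{"x":0,"y":0,"z":0,"yaw":0,"gripper":-1},{"x":0,"y":0,"z":0,"yaw":0,"gripper":-1},{"x":0,"y":0,"z":0,"yaw":0,"gripper":-1},{"x":0,"y":0,"z":0,"yaw":0,"gripper":-1},{"x":0,"y":0,"z":0,"yaw":0,"gripper":-1}]'; python3 -c "
from h import *
f=grab('wrist','w6.png')
im=cv2.imread('pics/w6.png');cv2.imwrite('pics/w6c.png',cv2.resize(im[100:260,200:440],None,fx=3,fy=3,interpolation=cv2.INTER_NEAREST))"
```

```text
time_s: 13.78
ee_pos: [554.0, -189.1, 72.0]
ee_rot: [180.0, 0.1, -11.7]
force: [-5.7, 1.1, 1.7]
gripper_width: 39.9
time_s: 14.78
ee_pos: [554.0, -189.1, 72.0]
ee_rot: [180.0, 0.1, -11.7]
force: [-5.9, 0.4, 2.5]
gripper_width: 40.0
```

View pics/w6c.png

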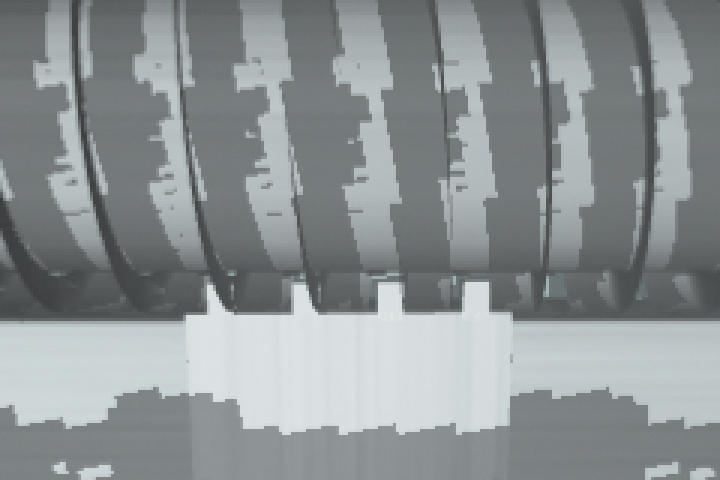

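Edge now lies along the crests (v≈315, just past the ledge's far edge at v≈320), level, all teeth in grooves. Held at about 6 N for 1.5 s. Now I'll relax most of the push and release.

```bash
python3 -m inch '[{"x":-0.06,"y":0,"z":0,"yaw":0,"gripper":-1},{"x":0,"y":0,"z":0,"yaw":0,"gripper":-1},{"x":0,"y":0,"z":0,"yaw":0,"gripper":-1},{"x":0,"y":0,"z":0,"yaw":0,"gripper":0.5},{"x":0,"y":0,"z":0,"yaw":0,"gripper":0.5},{"x":0,"y":0,"z":0,"yaw":0,"gripper":0.5},{"x":0,"y":0,"z":0,"yaw":0,"gripper":0.5},{"x":0,"y":0,"z":0,"yaw":0,"gripper":0.5}]' && python3 -m inch '[{"x":0,"y":0,"z":-1,"yaw":0,"gripper":0.5},{"x":0,"y":0,"z":-2,"yaw":0,"gripper":0.5},{"x":0,"y":0,"z":-3,"yaw":0,"gripper":0.5},{"x":0,"y":0,"z":-2,"yaw":0,"gripper":0.5},{"x":0,"y":0,"z":0,"yaw":0,"gripper":0.5},{"x":0,"y":0,"z":0,"yaw":0,"gripper":0.5},{"x":0,"y":0,"z":0,"yaw":0,"gripper":0.5}]'; python3 - <<'E'
from h import *
from scipy.spatial.transform import Rotation as Ro
f=grab('wrist','w7.png');grab('top','top7.png')
im=cv2.imread('pics/w7.png');cv2.imwrite('pics/w7c.png',cv2.resize(im[0:240,160:480],None,fx=2.5,fy=2.5,interpolation=cv2.INTER_NEAREST))
E
```

```text
time_s: 15.5
ee_pos: [555.0, -189.3, 72.2]
ee_rot: [180.0, -0.1, -11.7]
force: [-0.4, 0.5, -0.1]
gripper_width: 67.5
time_s: 16.08
ee_pos: [553.9, -188.9, 151.7]
ee_rot: [-180.0, 0.0, -11.7]
force: [-0.3, -0.3, -1.3]
gripper_width: 68.0
```

View pics/w7c.png

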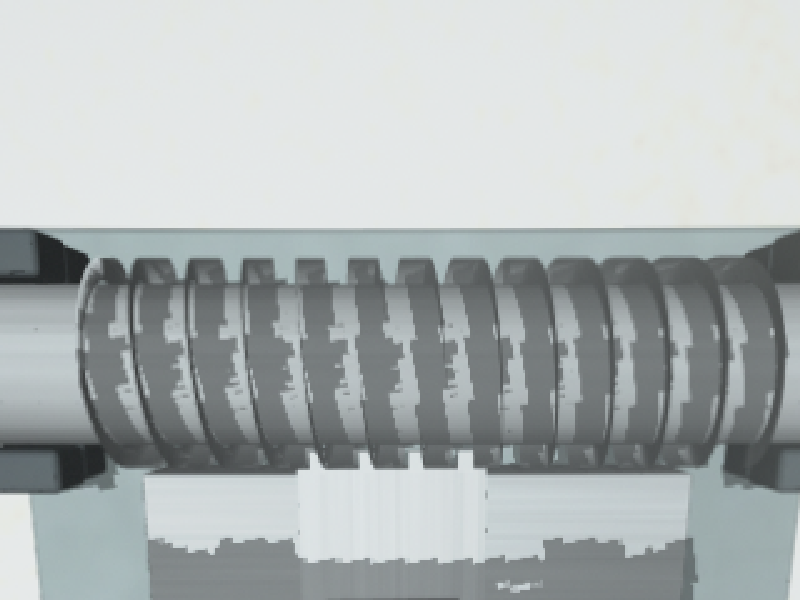

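Final view: leaf lies on the ledge with four teeth in the grooves (crop u≈315–467, v≈460), edge on the crests, clear of the ledge ends (145 and 690), gripper clear.

```bash
python3 -c "
from h import *
print(telemetry.state()['time_s']);print(env.job_done())"
```

```text
16.1833
the job is handed in; nothing more can be done
None
```

The coarse leaf is seated in the spindle's grooves and lying on the ledge. I handed the job in at 16.2 s of the 64 s allowed.

- **Picking up and placing:** I gripped the coarse leaf across the 40 mm length of its grip and set it on the ledge. I lined its teeth up with the grooves from the wrist camera, then moved it in by small steps while watching the force. I never pushed the teeth against the crests.
- **Forces:** Halfway in, the teeth touched the right-hand groove walls with about 5 N, so I shifted the leaf 0.6 mm left. Friction on the ledge reached about 7 N before the teeth were engaged. I then held the leaf home at about 6 N for 1.5 s. The highest force I read was about 10 N straight down on the ledge. I only saw forces at the end of each move, so brief peaks in between were not seen.
- **Last check, after letting go:** The wrist picture shows all four teeth in the grooves and the straight edge level on the crests. The leaf is well clear of both ledge ends, and the gripper is open about 80 mm above it. How far home it sits was judged only from that picture and from the arm stopping while the force rose.
- **Not checked:** I never went near the fine leaf or the other things on the bench. I took a final top picture but did not look at it, so I haven't confirmed they stayed put.

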